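# Rewind the label tape and unload its cassette

## Task

Turn the blue-knobbed crank of the tape rewinder clockwise (seen from above) until you feel its drag suddenly fall away, and stop there, within half a turn, or the tape end is lost and the red flag comes out. Then lift the freed yellow cassette out of the rewinder by its black fin and set it down gently, flat on the floor of the empty orange tray. Never pull hard on the cassette while it is still held, leave the other things on the bench where they are, and finish with everything let go.

Things in the scene. Friction and masses are not known exactly. Their poses are not given: they have to be found in the camera images.
- dock: tape rewinder, fixed to the bench: grey base plate 200 (x) x 230 (y) x 8 mm, origin under its centre. A white gear housing (y -115 to 0 mm, top 60 mm up) carries the crank; on the +y half the cassette lies in a well. A hidden bolt, withdrawn by cranking, holds the cassette down (3 mm of lift) until the tape comes free. Nothing shows how much tape is left: 0.9 to 2.9 turns of the crank
- crank_axis (a point): point on the crank's vertical axis, 60 mm above the bench, at (30, -65, 60) mm in the rewinder's frame. Clockwise from above rewinds. While tape is pulled the drag is a steady friction of about 0.3 N m, and the crank stays where it is left; when the tape comes free the drag falls within a quarter turn to nearly nothing. The steel arm, 14 mm wide, lies 71 to 78 mm above the bench
- crank_knob (a point): centre of the top of the crank's blue round knob: diameter 20 mm, upright, from 80 to 114 mm above the bench, its centre 42 mm from the crank's axis (so the drag is 5 to 10 N at the knob in motion, still some 4 N just after a halt, and under 1 N once free). It spins freely on the crank arm: a hand that holds it need not turn
- cassette: yellow tape cassette to unload, loose, 116 (x) x 76 (y) x 42 mm plus the fin, about 0.2 kg; origin under its centre, z up. It starts in the rewinder's well (floor 8 mm above the bench, rails 20 mm high, 5 mm play in x, 3 mm in y), axes parallel to the rewinder's, origin at (-30, 41, 8) mm in the rewinder's frame; a small ledge low on its -y side is held by the bolt
- cassette_fin (a point): centre of the top edge of the black grip fin on the cassette: 10 mm thick along the cassette's x, 46 mm long along its y, 30 mm tall, from 42 to 72 mm above the cassette's underside. To be pinched across its thickness from above
- tray: empty orange tray, fixed to the bench, 142 (x) x 98 (y) x 30 mm outside, walls and floor 5 mm, so 132 x 88 mm inside: 6 to 8 mm play about the cassette; origin under its centre. The cassette may lie either way round (its x along the tray's x)
- tray_in (a point): centre of the tray's inner floor, 5 mm above the bench
- flag: red flag, a 24 x 13 x 10 mm slider in the far (+x) end face of the gear housing, standing 2.6 mm proud of it, origin under its centre. Cranking on past the release begins to push it out after some 0.55 turn; out by 2 mm (0.65 turn) means the tape end is lost
- spare_cassette: a second tape cassette of the same shape, dark blue, loose on the bench; origin under its centre. Not to be used
- tube_rack: orange rack of small tubes, 210 x 85 x 45 mm; origin under its centre; bystander
- tip_box: closed pipette-tip box, teal below, pale above, 120 x 85 x 80 mm; origin under its centre; bystander
- reagent_bottle: amber bottle with blue cap, 64 mm across, 160 mm tall; origin under its centre; bystander
- beaker: glass beaker, 72 mm across, 90 mm tall; origin under its centre; bystander
- forceps: steel forceps lying flat, 120 x 13 x 5 mm; origin under its centre; bystander
- marker: white marker pen with black cap lying flat, 135 mm long, 17 mm thick; origin under its middle; bystander
Things that resemble listed ones, but are neither listed nor needed, are in the scene too. Several things have the shape of the cassette; the one meant has the colours described above.

How it is judged:
By the outcome, as a careful person would: the job done as asked, in the order asked, and still so for the second after the job is handed in, with the robot touching nothing.
It also fails if it takes over 72 s, if anything falls off the work surface, if the arm or the gripper's body presses on something with over 40 N, if the wrist force passes 120 N, or if a joint passes its speed limit or range.

## Robot

A 6-joint arm with a two-finger parallel gripper is mounted at the origin on the work surface. World frame = base frame: x ahead of the robot, y to its left, z up, the work surface at z = 0. Lengths are in m, angles in rad, forces in N, time in s.
With the tool pointing down it reaches from about 0.25 to 0.725 m from the base axis. Payload 4 kg.
Tool frame: the origin (TCP) lies midway between the tips of the shut fingers; the grasp point (between the pads) lies 19 mm behind it; z points along the fingers, y is the direction in which the jaws open and shut (so a half turn about z gives the same grasp; the last joint's range is limited). The gripper opens to 85 mm and grips with 20 to 120 N. Pads are 22 mm wide; open, the fingers measure 114 mm over their backs; the gripper's body (76 mm by 85 mm) begins 54 mm behind the grasp point. The pads swing forward as they close: fully open they stand 13 mm farther back than shut.
Start: joints at [1.337, 0.241, 0.005, 1.335, 0, 1.571], TCP at [0.116, 0.486, 0.194] pointing down, gripper open.
Joint ranges: [-2.72, 2.72], [-1.05, 1.87], [-1.09, 1.28], [-1.99, 2.15], [-1.42, 1.44], [-3.14, 3.14]. Speed limits (rad/s): [2.79, 2.79, 3.14, 3.14, 3.14, 3.14].

## Interface

Orientations are given as a unit quaternion [x, y, z, w].
In Python, from workcell import bot gives the robot as it stands.
- The arm moves only by the shell command python3 -m inch 'ROWS'. ROWS is JSON, a list of rows, each a list of 5 numbers: the shift along the tool's x, y, z scaled (see below), then the turn about the tool's z scaled (see below), then the closure, from 0 (fully open) to 1 (shut). A call has 1 to 10 rows; each row is the pose to reach, as a shift and turn from the pose commanded when the call began, along the tool's axes at that moment; what a row does not reach only later rows make up. The controller multiplies each number of a shift by 100 cm and each number of a turn by 120 degrees. A row lasts 1/8 s, in which the tool goes at most 62.5 mm and 10.7 degrees, less where a joint would pass 70% of its speed; a pose out of reach is approached as far as the arm can. A call with a number of a shift or a turn outside -1 to 1 is refused whole. A call with a gripper value outside its range is refused whole. The fingers move at their own pace and stop on an object; the grip force is fixed at half the most. Time passes only in rows, so rows that repeat a pose let the fingers close. It gives the time, the measured TCP pose, the force and the opening at its end, in the units of the state.
- bot.get_obs(): the state, without advancing time (a new reading comes with each control period).
- bot.camera(name): name is "scene" or "top" or "wrist"; returns the picture (400x640x3 uint8, red, green, blue); there is no depth.
- bot.calibration(name): a dict with "intrinsics" (3x3 intrinsics, pixels), "xyz" and "attitude" of the camera in the world; the wrist camera has in their place "tool_from_camera" (4x4, takes a point from camera to tool coordinates, whose origin is the TCP and whose axes are the flange's). Camera axes: x right, y down, z forward; pixel columns grow to the right and rows downward; lengths in m; the calibration is good to about 2 mm. A picture is of the moment at which its call begins: read the wrist's pose just before it. calibration takes no time and is no camera call.
- bot.job_done(): hands the job in, once; it reports no verdict.
Trained networks look in the newest picture that a camera, given by its name, has taken for a name from the list of things; names that differ only in an ending like _2 or _b are one class to them, and where a whole thing is asked for, a point or a joint stands for the part that bears it (a point fixed in the world has none). Each returns a list of dicts, best first, with "score" (0 to 1); they miss things now and then, are a little off and sometimes report something else, mostly with a low value. They report only what shows in the picture. A call takes as long as a camera call. They do not tell look-alikes from the thing itself.
- bot.masks_of(camera, target): "pixels" (400x640 bool, what is visible of it) and "extent" ([left, top, width, height] as shares, 0 to 1, of the picture: columns of its width, rows of its height, round what is visible of it).
- bot.spot_point(camera, target): "point" ([column, row] as shares, 0 to 1, of the picture: columns of its width, rows of its height: a listed point, or the origin of a listed thing).
The state is a dict: "clock": time; "joint_pos": joint angles; "joint_vel": joint speeds; "tau": joint torques, N m; "eef_pos": TCP position; "tool_rot": TCP orientation; "ft_force": force on the tool from outside, world axes, zero at the start; "ft_torque": the same for the moment, N m; "grip_width": finger opening in m.
Only numpy, scipy, OpenCV 4.12 (cv2) and the standard library are available. Lean on these libraries where they do the work, as an engineer would, in place of code of your own. Each camera call takes 0.05 s, during which the arm holds its last target.

## Working session

There is one attempt and no reset: what is moved stays moved. The work goes in short steps, Python scripts to look and compute and a shell command to move; the robot and the scene stay as the last step left them, time stands still between calls to the robot, and variables do not carry over. Pictures are saved under pics/ and viewed, and the job is handed in when it is done.

```bash
ls; mkdir -p pics
python3 - <<'E'
from workcell import bot
import cv2
for n in ["scene","top","wrist"]:
    im=bot.camera(n); cv2.imwrite(f"pics/{n}0.png",im[:,:,::-1])
    print(n,bot.calibration(n))
print(bot.get_obs())
E
```

```text
pics
scene {'intrinsics': array([[365.8032752 ,   0.        , 322.14830024],
       [  0.        , 365.8032752 , 195.5939851 ],
       [  0.        ,   0.        ,   1.        ]]), 'xyz': array([1.39667247, 0.12805948, 0.67506052]), 'attitude': array([ 0.55548402,  0.68016599, -0.37168502, -0.30110126])}
top {'intrinsics': array([[402.39512144,   0.        , 319.92780019],
       [  0.        , 402.39512144, 199.06274029],
       [  0.        ,   0.        ,   1.        ]]), 'xyz': array([ 0.36159809, -0.02993686,  1.25355321]), 'attitude': array([-0.6967045 ,  0.71309922, -0.05478207,  0.05559914])}
wrist {'intrinsics': array([[317.09268049,   0.        , 322.19075864],
       [  0.        , 317.09268049, 202.99327806],
       [  0.        ,   0.        ,   1.        ]]), 'tool_from_camera': array([[ 6.67278085e-04, -9.56576255e-01, -2.91481427e-01,
         7.37711988e-02],
       [ 9.99999753e-01,  5.74353501e-04,  4.04365384e-04,
        -8.34982808e-04],
       [-2.19392947e-04, -2.91481625e-01,  9.56576403e-01,
        -1.79270441e-01],
       [ 0.00000000e+00,  0.00000000e+00,  0.00000000e+00,
         1.00000000e+00]])}
{'clock': 0.15, 'joint_pos': array([ 1.33702326e+00,  2.41226154e-01,  4.03153740e-03,  1.33520922e+00,
       -4.21497075e-06,  1.57079177e+00]), 'joint_vel': array([-0.00106968, -0.00353298,  0.00443523, -0.00042699, -0.0020342 ,
       -0.00028245]), 'tau': array([ 6.05244622e-04, -3.72634578e+01,  2.52638429e+01,  1.23929206e-02,
        1.20293049e-05, -7.05518886e-06]), 'eef_pos': array([0.11570014, 0.48586994, 0.19312358]), 'tool_rot': array([ 1.16618254e-01,  9.93176488e-01, -7.98513395e-04, -9.16427459e-05]), 'ft_force': array([-0.11899826,  0.14080194, -0.24325553]), 'ft_torque': array([-0.0170919 ,  0.00586581, -0.01956591]), 'grip_width': 0.08548277497249153}
```

View pics/scene0.png

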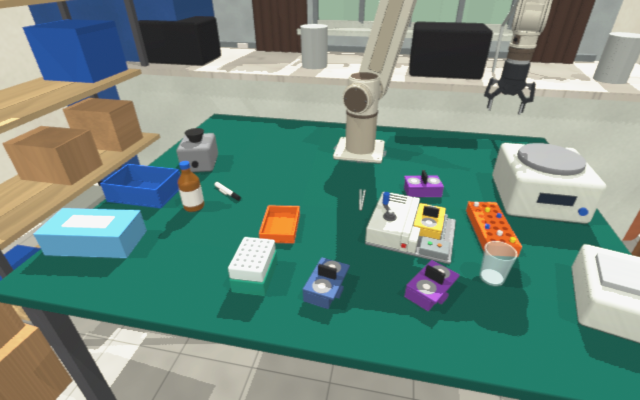

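View pics/top0.png

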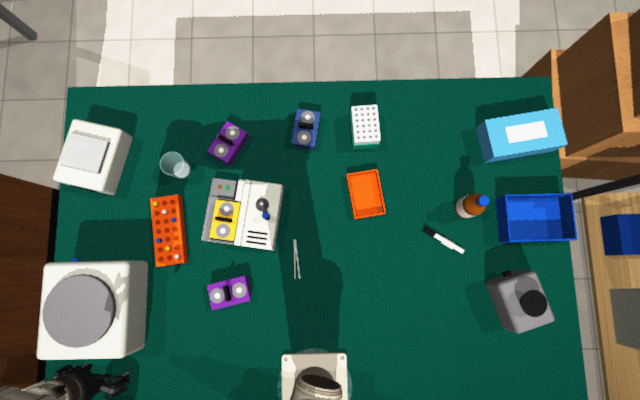

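View pics/wrist0.png

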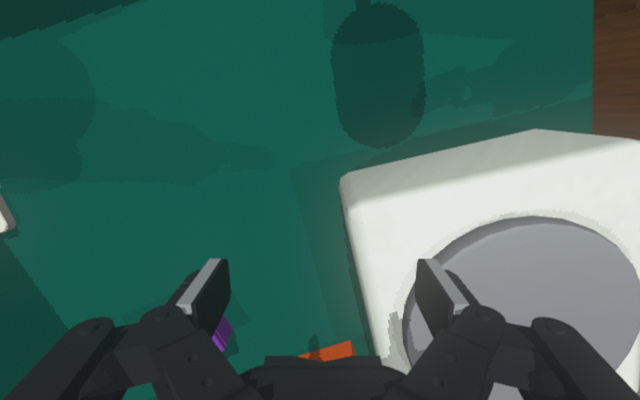

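```bash
cat > h.py <<'E'
from workcell import bot
import numpy as np, cv2
from scipy.spatial.transform import Rotation as R
def cam(n,obs=None):
    c=bot.calibration(n); K=c["intrinsics"]
    if n=="wrist":
        o=obs or bot.get_obs(); T=c["tool_from_camera"]
        Rt=R.from_quat(o["tool_rot"]).as_matrix()
        return K,Rt@T[:3,:3],Rt@T[:3,3]+o["eef_pos"]
    return K,R.from_quat(c["attitude"]).as_matrix(),c["xyz"]
def ray(n,u,v,z,C=None):
    K,Rm,t=C or cam(n)
    d=Rm@np.linalg.inv(K)@[u,v,1]; return t+d*(z-t[2])/d[2]
def proj(n,P,C=None):
    K,Rm,t=C or cam(n)
    q=K@(Rm.T@(np.asarray(P)-t)); return q[:2]/q[2]
E
python3 - <<'E'
from h import *
im=bot.camera("top"); 
cv2.imwrite("pics/topdock.png",cv2.resize(im[160:270,180:300,::-1],None,fx=5,fy=5,interpolation=cv2.INTER_CUBIC))
cv2.imwrite("pics/toptray.png",cv2.resize(im[150:240,330:410,::-1],None,fx=6,fy=6,interpolation=cv2.INTER_CUBIC))
for t,z in [("dock",0),("crank_axis",.06),("crank_knob",.114),("cassette_fin",.08),("cassette",.008),("tray",0),("tray_in",.005),("flag",.03)]:
    for d in bot.spot_point("top",t)[:4]:
        u,v=d["point"][0]*640,d["point"][1]*400
        print(t,round(d["score"],2),round(u,1),round(v,1),ray("top",u,v,z).round(4))
bot.camera("scene")
for t,z in [("dock",0),("crank_axis",.06),("crank_knob",.114),("cassette_fin",.08),("tray",0),("tray_in",.005)]:
    for d in bot.spot_point("scene",t)[:4]:
        u,v=d["point"][0]*640,d["point"][1]*400
        print(t,round(d["score"],2),round(u,1),round(v,1),ray("scene",u,v,z).round(4))
E
```

```text
dock 0.85 242.0 211.8 [0.5244 0.2148 0.    ]
crank_axis 0.92 262.5 204.1 [0.5385 0.1417 0.06  ]
crank_knob 0.38 265.1 212.0 [0.5074 0.1266 0.114 ]
cassette_fin 0.96 224.9 218.4 [0.4956 0.2492 0.08  ]
cassette_fin 0.8 227.9 291.6 [0.2856 0.2377 0.08  ]
cassette_fin 0.59 225.1 136.1 [0.7463 0.252  0.08  ]
cassette 0.79 230.3 221.0 [0.4954 0.2495 0.008 ]
cassette 0.74 229.6 147.2 [0.7326 0.2543 0.008 ]
cassette 0.71 231.3 292.4 [0.2784 0.2439 0.008 ]
tray 0.98 363.9 197.4 [ 0.5611 -0.1696  0.    ]
tray_in 0.64 362.1 194.4 [ 0.57   -0.1638  0.005 ]
flag 0.38 369.8 197.1 [ 0.5569 -0.1844  0.03  ]
dock 0.78 412.5 231.6 [0.5123 0.2157 0.    ]
dock 0.72 388.6 216.8 [0.4516 0.1429 0.    ]
crank_axis 0.63 388.3 218.5 [0.5441 0.1411 0.06  ]
crank_knob 0.61 387.3 192.2 [0.4915 0.1306 0.114 ]
cassette_fin 0.66 430.1 206.6 [0.4904 0.2548 0.08  ]
cassette_fin 0.65 426.0 171.0 [0.2777 0.25   0.08  ]
cassette_fin 0.61 438.2 269.8 [0.7477 0.2625 0.08  ]
cassette_fin 0.35 223.6 193.3 [ 0.5405 -0.3553  0.08  ]
tray 0.64 280.9 227.1 [ 0.5681 -0.1713  0.    ]
tray_in 0.63 280.3 224.1 [ 0.5606 -0.175   0.005 ]
```

View pics/topdock.png

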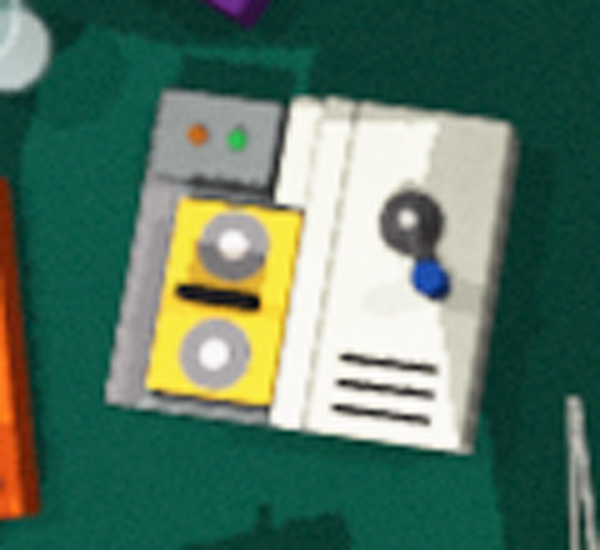

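View pics/toptray.png

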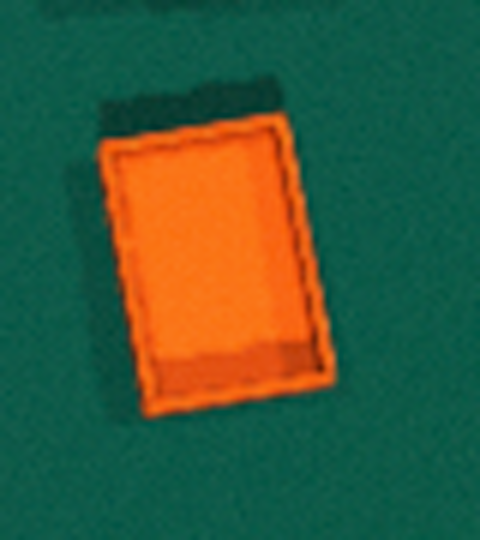

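```bash
cat > fit.py <<'E'
from h import *
from scipy.optimize import least_squares
def fit(pts,f,u0,v0,z=None,x0=(.5,.2,0)):
    C=cam("top")
    def tr(p,q): 
        c,s=np.cos(p[2]),np.sin(p[2]); return [p[0]+c*q[0]-s*q[1],p[1]+s*q[0]+c*q[1],q[2]]
    def res(p):
        return np.concatenate([proj("top",tr(p,np.array(q)/1e3),C)-[(x+.5)/f-.5+u0,(y+.5)/f-.5+v0] for q,(x,y) in pts])
    r=least_squares(res,x0,loss="soft_l1"); return r.x,r.fun.reshape(-1,2)
d=[((100,-115,60),(517,122)),((-100,-115,60),(470,450)),((-30,64,80),(178,290)),((-30,18,80),(260,300)),((-100,115,8),(107,402)),
((28,79,50),(182,196)),((28,3,50),(303,210)),((-88,79,50),(147,390)),((-88,3,50),(272,403)),((30,-65,80),(410,222))]
p,r=fit(d,5,180,160); print("dock",p.round(4),np.degrees(p[2]));print(r.round(1))
t=[((71,49,30),(100,142)),((71,-49,30),(290,112)),((-71,-49,30),(335,382)),((-71,49,30),(147,417))]
q,r=fit(t,6,330,150,x0=(.56,-.17,0)); print("tray",q.round(4),np.degrees(q[2]));print(r.round(1))
def tr(p,q): 
    c,s=np.cos(p[2]),np.sin(p[2]); return np.array([p[0]+c*q[0]-s*q[1],p[1]+s*q[0]+c*q[1]])
ax=tr(p,(.03,-.065)); print("axis",ax,"fin",tr(p,(-.03,.041)))
k=ray("top",(430+.5)/5-.5+180,(275+.5)/5-.5+160,.114); print("knob",k,np.hypot(*(k[:2]-ax)),np.degrees(np.arctan2(*(k[:2]-ax)[::-1])))
E
python3 fit.py
```

```text
dock [ 0.5186  0.2099 -0.1584] -9.075758655466288
[[-0.3 -0.3]
 [-1.   0.2]
 [-0.1 -0.1]
 [-1.  -0. ]
 [-0.   0.2]
 [ 0.2  0.2]
 [ 0.7  0.8]
 [ 0.4 -0.5]
 [ 0.5  0.3]
 [ 0.2 -0.7]]
tray [ 0.5692 -0.1729  0.132 ] 7.5621288027659
[[ 0.2  0.1]
 [-0.4  0.4]
 [ 0.2  0.1]
 [-0.  -0.8]]
axis [0.53795142 0.14099305] fin [0.49542306 0.25513041]
knob [0.49994543 0.12516541 0.114     ] 0.04117000755983256 -157.39065610620182
```

```bash
python3 -m inch '[[-0.4576,-0.2621,0,0.714,0],[-0.4576,-0.2621,0,0.714,0],[-0.4576,-0.2621,0,0.714,0],[-0.4576,-0.2621,0,0.714,0],[-0.4576,-0.2621,0,0.714,0],[-0.4576,-0.2621,0,0.714,0],[-0.4576,-0.2621,0,0.714,0],[-0.4576,-0.2621,0,0.714,0],[-0.4576,-0.2621,0,0.714,0],[-0.4576,-0.2621,0,0.714,0]]'
python3 - <<'E'
from h import *
o=bot.get_obs(); im=bot.camera("wrist"); cv2.imwrite("pics/w1.png",im[:,:,::-1])
C=cam("wrist",o); M=R.from_quat(o["tool_rot"]).as_matrix(); print(o["eef_pos"],M.round(3),o["ft_force"])
for d in bot.spot_point("wrist","crank_knob")[:2]:
    u,v=d["point"][0]*640,d["point"][1]*400; print(d["score"],u,v,ray("wrist",u,v,.114,C))
for d in bot.spot_point("wrist","crank_axis")[:2]:
    u,v=d["point"][0]*640,d["point"][1]*400; print(d["score"],u,v,ray("wrist",u,v,.06,C))
E
```

```text
clock: 2.2
eef_pos: [0.5014, 0.1238, 0.1934]
tool_rot: [0.762, 0.648, -0.0, -0.0]
ft_force: [-1.0, 0.2, -0.2]
grip_width: 0.086
[0.50138956 0.12380525 0.19335074] [[ 0.161  0.987 -0.   ]
 [ 0.987 -0.161 -0.   ]
 [-0.    -0.    -1.   ]] [-0.99535907  0.21330422 -0.18721333]
0.89 315.00800000000004 190.6 [0.49682434 0.13022248 0.114     ]
0.93 357.376 156.07999999999998 [0.54037787 0.14439053 0.06      ]
```

View pics/w1.png

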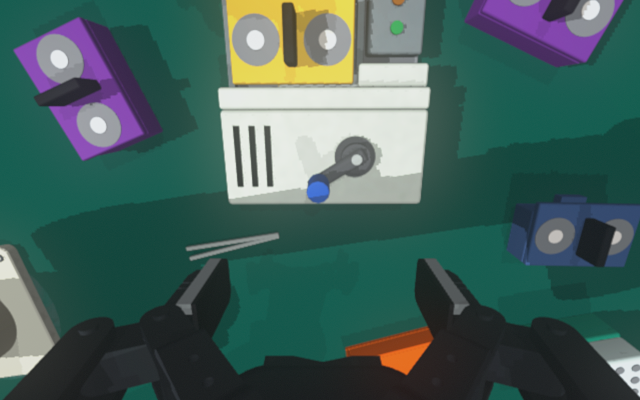

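```bash
python3 -m inch '[[0.0032,-0.0035,0.04,0,0],[0.0032,-0.0035,0.08,0,0],[0.0032,-0.0035,0.106,0,0],[0.0032,-0.0035,0.106,0,0.5],[0.0032,-0.0035,0.106,0,1],[0.0032,-0.0035,0.106,0,1],[0.0032,-0.0035,0.106,0,1],[0.0032,-0.0035,0.106,0,1]]'
python3 - <<'E'
from h import *
o=bot.get_obs(); im=bot.camera("wrist"); cv2.imwrite("pics/w2.png",im[:,:,::-1]); print(o["eef_pos"],o["ft_force"],o["grip_width"])
E
```

```text
clock: 3.35
eef_pos: [0.4977, 0.1292, 0.0884]
tool_rot: [0.761, 0.649, 0.0, 0.0]
ft_force: [0.6, 0.7, -0.1]
grip_width: 0.0002
[0.49768525 0.12915011 0.08837819] [ 0.55587045  0.71625672 -0.09201954] 0.0002155170297392879
```

View pics/w2.png

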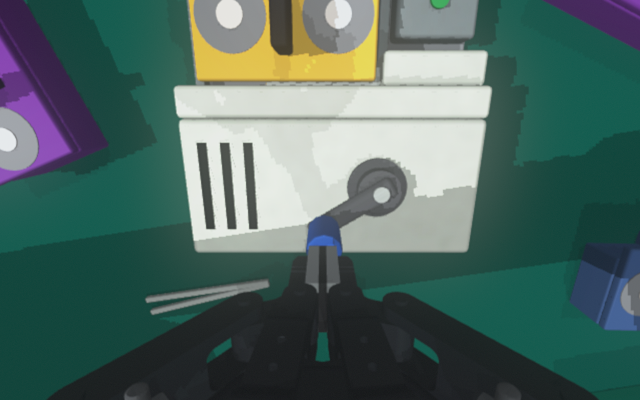

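Run:
```python
from h import *
o=bot.get_obs(); C=cam("wrist",o)
e=o["eef_pos"]; print("tcp px",proj("wrist",e,C))
print("knob lo/hi", ray("wrist",322,240,.114,C), ray("wrist",322,215,.114,C),"hub",ray("wrist",382,194,.08,C),"nut px dia")
im=bot.camera("wrist"); cv2.imwrite("pics/w2c.png",cv2.resize(im[140:340,220:440,::-1],None,fx=3.5,fy=3,interpolation=cv2.INTER_CUBIC))
im=bot.camera("top"); cv2.imwrite("pics/t2.png",cv2.resize(im[160:270,180:300,::-1],None,fx=5,fy=5,interpolation=cv2.INTER_CUBIC))
im=bot.camera("scene"); cv2.imwrite("pics/s2.png",cv2.resize(im[150:280,340:480,::-1],None,fx=4,fy=4,interpolation=cv2.INTER_CUBIC))
```

```text
tcp px [321.25130465 232.68690512]
knob lo/hi [0.49904683 0.13542333 0.114     ] [0.50123028 0.14912101 0.114     ] hub [0.53781699 0.14514628 0.08      ] nut px dia
```

View pics/w2c.png

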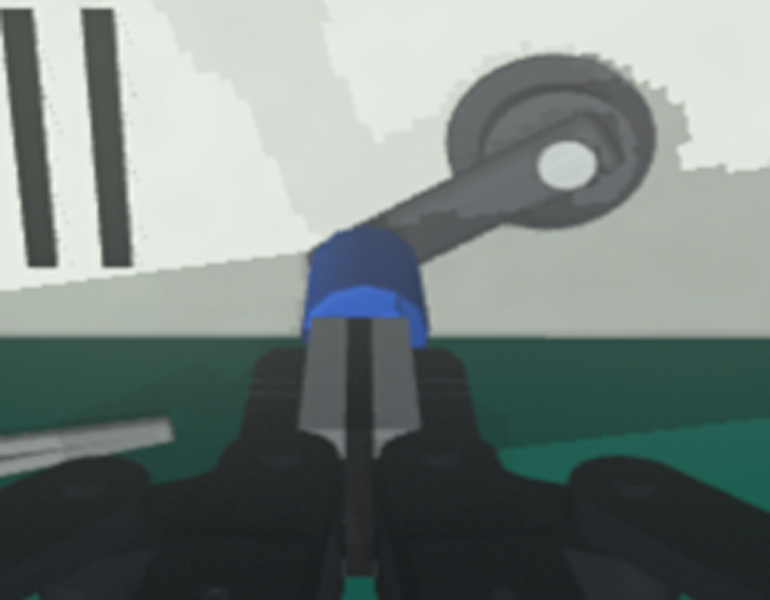

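View pics/t2.png

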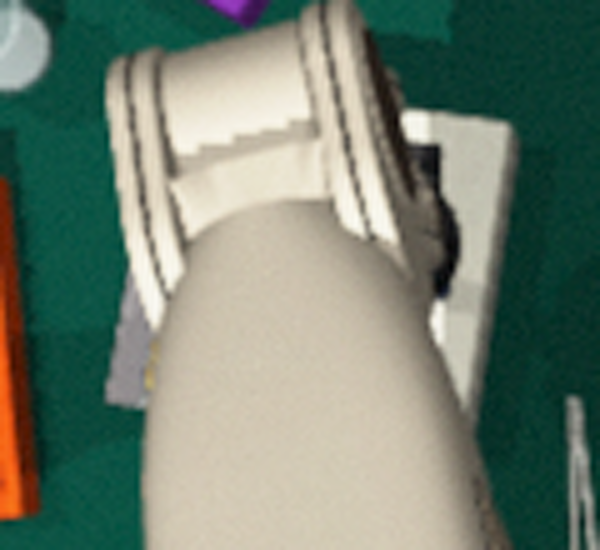

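View pics/s2.png

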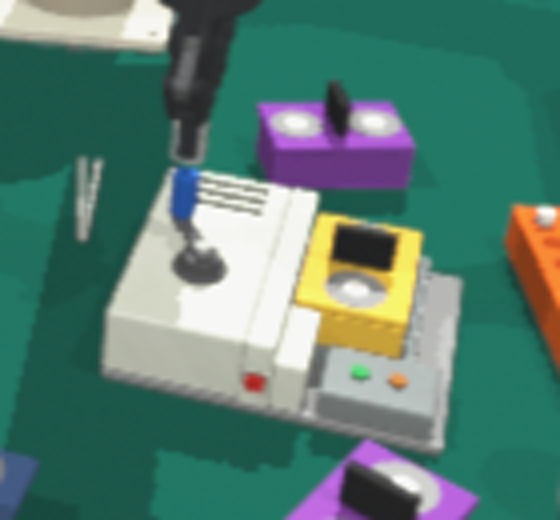

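Run:
```python
from h import *
o=bot.get_obs(); C=cam("wrist",o); e=o["eef_pos"]
for dz in (0,.01,.02,.03): print(dz,proj("wrist",e+[0,0,dz],C),proj("scene",e+[0,0,dz]))
for y in (0,-.005,-.01,-.02): print(y,proj("wrist",e+[0,y,0],C),proj("scene",e+[0,y,0]))
for z in (.08,.114): print("knobproj",proj("scene",[.4985,.1275,z]),proj("wrist",[.4985,.1275,z],C))
```

```text
0 [321.25038864 232.68703536] [385.82775157 200.83024168]
0.01 [321.19460942 239.279047  ] [386.14428587 197.93764655]
0.02 [321.13269032 246.59667262] [386.46409902 195.0150882 ]
0.03 [321.06355852 254.7666978 ] [386.78724222 192.06209866]
0 [321.25038864 232.68703536] [385.82775157 200.83024168]
-0.005 [322.53987489 240.17268196] [384.08448863 200.64192634]
-0.01 [323.81039943 247.54825316] [382.34404023 200.45391504]
-0.02 [326.29621208 261.97874051] [378.87155985 200.07880163]
knobproj [385.01993614 203.24628412] [323.50149328 229.92527458]
knobproj [386.09162351 193.36506266] [323.7298498  253.80798343]
```

Run:
```python
from h import *
o=bot.get_obs()
p=(.5186,.2099,-.1584)
def tr(q): 
    c,s=np.cos(p[2]),np.sin(p[2]); return np.array([p[0]+c*q[0]-s*q[1],p[1]+s*q[0]+c*q[1],q[2]])
for lift in (0,.015,.03):
    o2=dict(o); o2["eef_pos"]=o["eef_pos"]+[0,0,lift]; C=cam("wrist",o2)
    print(lift,[proj("wrist",tr(q),C).round(0) for q in [(-.1,-.115,.06),(.1,-.115,.06),(.03,-.065,.08)]])
print(o["joint_pos"])
```

```text
0 [array([194., 259.]), array([471., 259.]), array([383., 200.])]
0.015 [array([202., 250.]), array([463., 250.]), array([379., 194.])]
0.03 [array([209., 242.]), array([455., 242.]), array([376., 188.])]
[ 2.53866239e-01  3.38794448e-01 -1.47064719e-01  1.08491530e+00
  1.84276708e-05  1.98321330e+00]
```

Run:
```python
from h import *
im=bot.camera("scene"); cv2.imwrite("pics/s3.png",cv2.resize(im[140:220,350:430,::-1],None,fx=9,fy=7,interpolation=cv2.INTER_CUBIC))
```

```text
(no output)
```

View pics/s3.png

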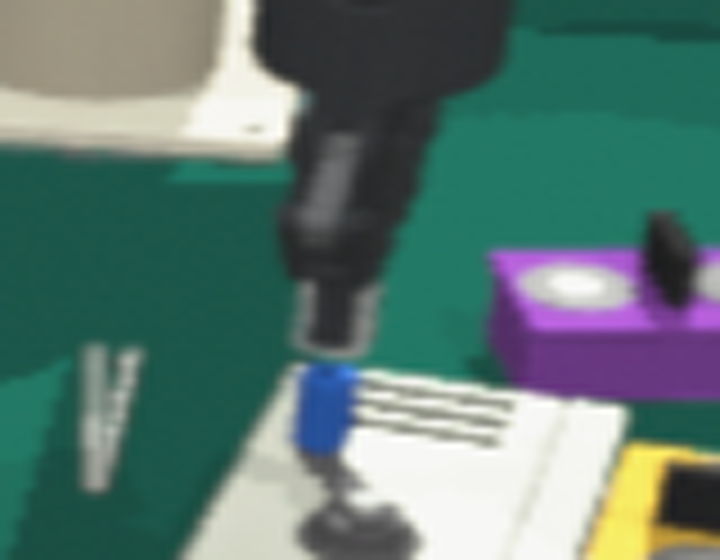

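```bash
python3 -m inch '[[0.001,0,0,0,0],[0.001,0,0,0,0],[0.001,0,0,0,0],[0.001,0,0.015,0,0],[0.001,0,0.015,0,0]]'
python3 - <<'E'
from h import *
o=bot.get_obs(); im=bot.camera("wrist"); cv2.imwrite("pics/w4.png",im[:,:,::-1]); print(o["eef_pos"],o["ft_force"],o["grip_width"])
im=bot.camera("scene"); cv2.imwrite("pics/s4.png",cv2.resize(im[140:220,350:430,::-1],None,fx=7,fy=7,interpolation=cv2.INTER_CUBIC))
E
```

```text
clock: 4.22
eef_pos: [0.4959, 0.1297, 0.071]
tool_rot: [0.761, 0.649, -0.002, -0.001]
ft_force: [0.3, 1.1, 0.3]
grip_width: 0.085
[0.49587421 0.12969087 0.07097639] [0.34444052 1.13818898 0.29903148] 0.08499790175600246
```

View pics/w4.png

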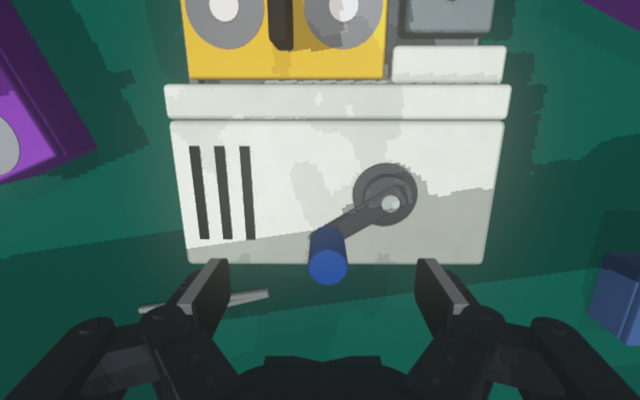

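View pics/s4.png

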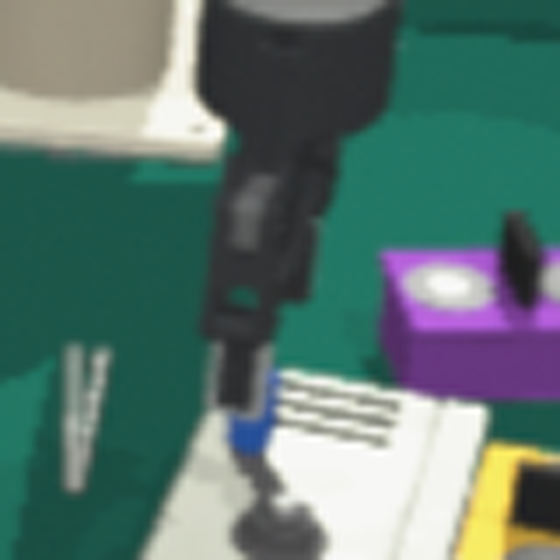

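Run:
```python
from h import *
o=bot.get_obs(); C=cam("wrist",o); e=o["eef_pos"]; M=R.from_quat(o["tool_rot"]).as_matrix()
print("knob",ray("wrist",328,268,.114,C), "in tool",M.T@(ray("wrist",328,268,.114,C)-e))
for tz in (0,-.013,-.02,-.03,-.04):
    print(tz,[ (proj("wrist",e+M@[tx,.0425*s,tz],C).round(0),proj("scene",e+M@[tx,.0425*s,tz]).round(1)) for s in (1,-1) for tx in (0,.011)])
```

```text
knob [0.50016185 0.12827264 0.114     ] in tool [-0.00119468  0.00339839 -0.04184882]
0 [(array([391., 233.]), array([382.4, 213.3])), (array([392., 216.]), array([386.2, 214. ])), (array([251., 233.]), array([388.7, 197.8])), (array([250., 216.]), array([392.4, 198.5]))]
-0.013 [(array([396., 241.]), array([382.8, 209.5])), (array([397., 223.]), array([386.7, 210.3])), (array([247., 241.]), array([389.2, 194.1])), (array([245., 223.]), array([392.8, 194.8]))]
-0.02 [(array([399., 247.]), array([383. , 207.4])), (array([400., 228.]), array([386.9, 208.2])), (array([244., 247.]), array([389.4, 192.2])), (array([242., 228.]), array([393. , 192.9]))]
-0.03 [(array([403., 255.]), array([383.3, 204.5])), (array([405., 235.]), array([387.2, 205.3])), (array([239., 255.]), array([389.7, 189.3])), (array([237., 235.]), array([393.4, 190. ]))]
-0.04 [(array([408., 264.]), array([383.6, 201.5])), (array([410., 243.]), array([387.6, 202.3])), (array([234., 264.]), array([390. , 186.4])), (array([232., 243.]), array([393.7, 187.1]))]
```

```bash
python3 -m inch '[[-0.001,0.003,0.008,0,0],[-0.001,0.003,0.015,0,0],[-0.001,0.003,0.015,0,0.5],[-0.001,0.003,0.015,0,1],[-0.001,0.003,0.015,0,1],[-0.001,0.003,0.015,0,1]]'
python3 - <<'E'
from h import *
o=bot.get_obs(); im=bot.camera("wrist"); cv2.imwrite("pics/w5.png",im[:,:,::-1]); print(o["eef_pos"],o["ft_force"],o["grip_width"])
im=bot.camera("scene"); cv2.imwrite("pics/s5.png",cv2.resize(im[140:220,350:430,::-1],None,fx=7,fy=7,interpolation=cv2.INTER_CUBIC))
E
```

```text
clock: 5.08
eef_pos: [0.4995, 0.1286, 0.0583]
tool_rot: [0.761, 0.649, -0.0, -0.0]
ft_force: [-2.8, -0.1, 4.0]
grip_width: 0.0175
[0.49948859 0.12856997 0.05832152] [-2.77665526 -0.14268583  3.96173408] 0.017506434181044462
```

View pics/w5.png

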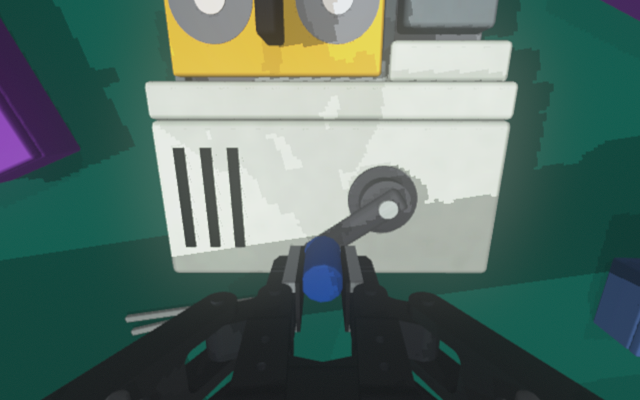

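View pics/s5.png

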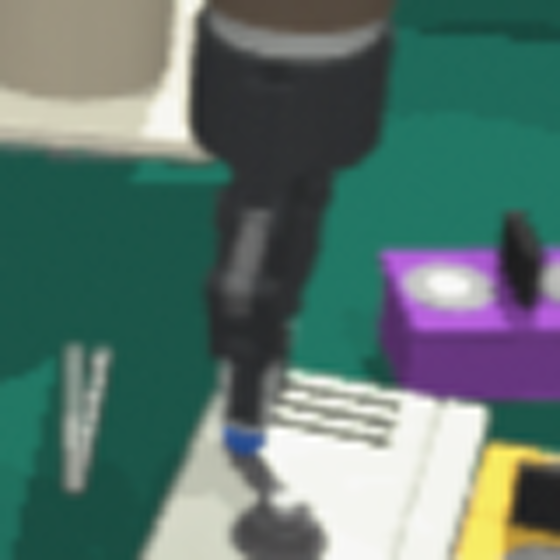

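Run:
```python
from h import *
o=bot.get_obs()
def ob(e): 
    q=dict(o); q["eef_pos"]=np.array(e); return q
for e,n,k in [((.5014,.1238,.1934),(357.4,159),(318,189.5)),((.4959,.1297,.071),(391,203.5),(328,268)),((.4995,.1286,.0583),(388,209.5),(322,284))]:
    C=cam("wrist",ob(e)); a=ray("wrist",*n,.08,C)[:2]; kk=ray("wrist",*k,.114,C)[:2]; d=kk-a
    print(a,kk,np.hypot(*d),np.degrees(np.arctan2(d[1],d[0])))
```

```text
[0.53821614 0.14514997] [0.49939936 0.13073039] 0.04140852438939396 -159.62108226300015
[0.53798505 0.14463351] [0.4991858  0.12861437] 0.041976113807530906 -157.56561671981066
[0.53751005 0.14480583] [0.49981732 0.12699985] 0.041686864600566684 -154.71402574164858
```

```bash
cat > tab.py <<'E'
import numpy as np
r=.042; t0=-157.5
def P(t): return np.array([np.cos(np.radians(t-80.7)),np.cos(np.radians(t+9.3))])*r
for k in range(8):
    s=t0-45*k
    print(k*45,"->",(k+1)*45,[list((P(s-15*j)-P(s)).round(4)) for j in range(1,7)])
E
python3 tab.py
```

```text
0 -> 45 [[np.float64(0.01), np.float64(-0.0045)], [np.float64(0.0208), np.float64(-0.0063)], [np.float64(0.0317), np.float64(-0.0052)], [np.float64(0.042), np.float64(-0.0013)], [np.float64(0.0509), np.float64(0.0051)], [np.float64(0.0578), np.float64(0.0136)]]
45 -> 90 [[np.float64(0.0103), np.float64(0.0039)], [np.float64(0.0192), np.float64(0.0103)], [np.float64(0.0261), np.float64(0.0188)], [np.float64(0.0306), np.float64(0.0288)], [np.float64(0.0324), np.float64(0.0396)], [np.float64(0.0313), np.float64(0.0505)]]
90 -> 135 [[np.float64(0.0045), np.float64(0.01)], [np.float64(0.0063), np.float64(0.0208)], [np.float64(0.0052), np.float64(0.0317)], [np.float64(0.0013), np.float64(0.042)], [np.float64(-0.0051), np.float64(0.0509)], [np.float64(-0.0136), np.float64(0.0578)]]
135 -> 180 [[np.float64(-0.0039), np.float64(0.0103)], [np.float64(-0.0103), np.float64(0.0192)], [np.float64(-0.0188), np.float64(0.0261)], [np.float64(-0.0288), np.float64(0.0306)], [np.float64(-0.0396), np.float64(0.0324)], [np.float64(-0.0505), np.float64(0.0313)]]
180 -> 225 [[np.float64(-0.01), np.float64(0
[... 341 characters left out ...]
261), np.float64(-0.0188)], [np.float64(-0.0306), np.float64(-0.0288)], [np.float64(-0.0324), np.float64(-0.0396)], [np.float64(-0.0313), np.float64(-0.0505)]]
270 -> 315 [[np.float64(-0.0045), np.float64(-0.01)], [np.float64(-0.0063), np.float64(-0.0208)], [np.float64(-0.0052), np.float64(-0.0317)], [np.float64(-0.0013), np.float64(-0.042)], [np.float64(0.0051), np.float64(-0.0509)], [np.float64(0.0136), np.float64(-0.0578)]]
315 -> 360 [[np.float64(0.0039), np.float64(-0.0103)], [np.float64(0.0103), np.float64(-0.0192)], [np.float64(0.0188), np.float64(-0.0261)], [np.float64(0.0288), np.float64(-0.0306)], [np.float64(0.0396), np.float64(-0.0324)], [np.float64(0.0505), np.float64(-0.0313)]]
```

```bash
cat > ck.py <<'E'
from h import *
import sys
o=bot.get_obs(); e=o["eef_pos"]; c=np.array([.5380,.1445]) 
d=e[:2]-c; th=np.arctan2(d[1],d[0]); f=o["ft_force"]
tg=np.array([np.sin(th),-np.cos(th)]); rd=np.array([np.cos(th),np.sin(th)])
print(f"t={o['clock']:.2f} e={e.round(4)} r={np.hypot(*d)*1e3:.1f} ang={np.degrees(th):.1f} Ftan={f[:2]@tg:.2f} Frad={f[:2]@rd:.2f} Fz={f[2]:.2f} w={o['grip_width']:.4f}")
E
python3 -m inch '[[0.0100,-0.0045,0,0,1],[0.0208,-0.0063,0,0,1],[0.0317,-0.0052,0,0,1]]'; python3 ck.py
python3 -m inch '[[0,0,0,0,1]]'; python3 ck.py
```

```text
clock: 5.55
eef_pos: [0.4972, 0.1585, 0.0582]
tool_rot: [0.761, 0.649, -0.003, 0.0]
ft_force: [-7.6, -7.1, 10.1]
grip_width: 0.0175
t=5.55 e=[0.4972 0.1585 0.0582] r=43.2 ang=161.0 Ftan=-9.24 Frad=4.90 Fz=10.10 w=0.0175
clock: 5.68
eef_pos: [0.4978, 0.1605, 0.0582]
tool_rot: [0.761, 0.649, -0.002, -0.001]
ft_force: [-7.8, -1.6, 8.5]
grip_width: 0.0175
t=5.67 e=[0.4978 0.1605 0.0582] r=43.2 ang=158.3 Ftan=-4.39 Frad=6.63 Fz=8.48 w=0.0175
```

```bash
python3 -m inch '[[0.0103,0.0039,0,0,1],[0.0192,0.0103,0,0,1],[0.0261,0.0188,0,0,1],[0.0306,0.0288,0,0,1],[0.0324,0.0396,0,0,1],[0.0313,0.0505,0,0,1]]'; python3 ck.py
python3 -m inch '[[0,0,0,0,1]]'; python3 ck.py
```

```text
clock: 6.42
eef_pos: [0.5527, 0.1859, 0.0582]
tool_rot: [0.76, 0.65, -0.0, -0.003]
ft_force: [-7.4, 3.3, 6.1]
grip_width: 0.0179
t=6.42 e=[0.5527 0.1859 0.0582] r=43.9 ang=70.5 Ftan=-8.12 Frad=0.62 Fz=6.06 w=0.0179
clock: 6.55
eef_pos: [0.5545, 0.1851, 0.0583]
tool_rot: [0.761, 0.649, 0.0, -0.001]
ft_force: [-3.9, 1.8, 4.4]
grip_width: 0.0175
t=6.55 e=[0.5545 0.1851 0.0583] r=43.8 ang=67.9 Ftan=-4.29 Frad=0.15 Fz=4.42 w=0.0175
```

```bash
python3 -m inch '[[-0.0039,0.0103,0,0,1],[-0.0103,0.0192,0,0,1],[-0.0188,0.0261,0,0,1],[-0.0288,0.0306,0,0,1],[-0.0396,0.0324,0,0,1],[-0.0505,0.0313,0,0,1]]'; python3 ck.py
python3 -m inch '[[0,0,0,0,1]]'; python3 ck.py
```

```text
clock: 7.3
eef_pos: [0.5774, 0.133, 0.0583]
tool_rot: [0.76, 0.65, 0.002, -0.003]
ft_force: [-4.1, 11.3, 2.4]
grip_width: 0.0173
t=7.30 e=[0.5774 0.133  0.0583] r=41.0 ang=-16.3 Ftan=-9.73 Frad=-7.07 Fz=2.42 w=0.0173
clock: 7.42
eef_pos: [0.5768, 0.1314, 0.0582]
tool_rot: [0.76, 0.649, 0.001, -0.002]
ft_force: [-3.9, 4.7, 4.2]
grip_width: 0.0179
t=7.42 e=[0.5768 0.1314 0.0582] r=40.9 ang=-18.7 Ftan=-3.23 Frad=-5.24 Fz=4.22 w=0.0179
```

```bash
python3 -m inch '[[-0.0103,-0.0039,0,0,1],[-0.0192,-0.0103,0,0,1],[-0.0261,-0.0188,0,0,1],[-0.0306,-0.0288,0,0,1],[-0.0324,-0.0396,0,0,1],[-0.0313,-0.0505,0,0,1]]'; python3 ck.py
python3 -m inch '[[0,0,0,0,1]]'; python3 ck.py
```

```text
clock: 8.18
eef_pos: [0.5274, 0.1059, 0.0585]
tool_rot: [0.761, 0.649, 0.003, 0.003]
ft_force: [8.3, -1.3, -3.7]
grip_width: 0.0176
t=8.18 e=[0.5274 0.1059 0.0585] r=40.1 ang=-105.3 Ftan=-8.34 Frad=-0.94 Fz=-3.69 w=0.0176
clock: 8.3
eef_pos: [0.5252, 0.1064, 0.0584]
tool_rot: [0.761, 0.649, 0.002, 0.001]
ft_force: [4.5, 0.8, -1.2]
grip_width: 0.0178
t=8.30 e=[0.5252 0.1064 0.0584] r=40.2 ang=-108.7 Ftan=-4.01 Frad=-2.17 Fz=-1.20 w=0.0178
```

```bash
python3 -m inch '[[0.0039,-0.0103,0,0,1],[0.0103,-0.0192,0,0,1],[0.0188,-0.0261,0,0,1]]'; python3 ck.py
python3 -m inch '[[0,0,0,0,1]]'; python3 ck.py
```

```text
clock: 8.68
eef_pos: [0.5012, 0.1254, 0.0584]
tool_rot: [0.762, 0.648, -0.001, 0.003]
ft_force: [2.8, -8.8, 4.3]
grip_width: 0.0175
t=8.68 e=[0.5012 0.1254 0.0584] r=41.5 ang=-152.5 Ftan=-9.08 Frad=1.52 Fz=4.25 w=0.0175
clock: 8.8
eef_pos: [0.5001, 0.1272, 0.0583]
tool_rot: [0.761, 0.649, -0.001, 0.001]
ft_force: [-0.1, -5.3, 4.9]
grip_width: 0.0177
t=8.80 e=[0.5001 0.1272 0.0583] r=41.6 ang=-155.5 Ftan=-4.76 Frad=2.24 Fz=4.93 w=0.0177
```

```bash
sed -i 's/45/60/g; s/range(8)/range(6)/; s/range(1,7)/range(1,5)/; s/list((P(s-15\*j)-P(s)).round(4))/(P(s-15*j)-P(s)).round(4).tolist()/' tab.py; python3 tab.py
python3 -m inch '[[0.0100,-0.0045,0,0,1],[0.0208,-0.0063,0,0,1],[0.0317,-0.0052,0,0,1],[0.042,-0.0013,0,0,1]]'; python3 ck.py
python3 -m inch '[[0,0,0,0,1]]'; python3 ck.py
```

```text
0 -> 60 [[0.01, -0.0045], [0.0208, -0.0063], [0.0317, -0.0052], [0.042, -0.0013]]
60 -> 120 [[0.0089, 0.0064], [0.0158, 0.0149], [0.0204, 0.0249], [0.0221, 0.0357]]
120 -> 180 [[-0.0011, 0.0109], [-0.005, 0.0212], [-0.0114, 0.0301], [-0.0198, 0.037]]
180 -> 240 [[-0.01, 0.0045], [-0.0208, 0.0063], [-0.0317, 0.0052], [-0.042, 0.0013]]
240 -> 300 [[-0.0089, -0.0064], [-0.0158, -0.0149], [-0.0204, -0.0249], [-0.0221, -0.0357]]
300 -> 360 [[0.0011, -0.0109], [0.005, -0.0212], [0.0114, -0.0301], [0.0198, -0.037]]
clock: 9.3
eef_pos: [0.5018, 0.1689, 0.0582]
tool_rot: [0.761, 0.649, -0.004, -0.001]
ft_force: [-9.3, -5.3, 10.7]
grip_width: 0.0177
t=9.30 e=[0.5018 0.1689 0.0582] r=43.7 ang=146.1 Ftan=-9.54 Frad=4.77 Fz=10.70 w=0.0177
clock: 9.43
eef_pos: [0.5032, 0.171, 0.0582]
tool_rot: [0.761, 0.649, -0.001, -0.002]
ft_force: [-6.7, -0.2, 9.8]
grip_width: 0.0176
t=9.43 e=[0.5032 0.171  0.0582] r=43.8 ang=142.7 Ftan=-4.15 Frad=5.20 Fz=9.77 w=0.0176
```

```bash
python3 -m inch '[[0.0089,0.0064,0,0,1],[0.0158,0.0149,0,0,1],[0.0204,0.0249,0,0,1],[0.0221,0.0357,0,0,1]]'; python3 ck.py
python3 -m inch '[[0,0,0,0,1]]'; python3 ck.py
```

```text
clock: 9.93
eef_pos: [0.5442, 0.1882, 0.0583]
tool_rot: [0.76, 0.65, 0.001, -0.001]
ft_force: [-1.5, 1.0, 4.7]
grip_width: 0.0181
t=9.93 e=[0.5442 0.1882 0.0583] r=44.1 ang=81.9 Ftan=-1.62 Frad=0.75 Fz=4.71 w=0.0181
clock: 10.05
eef_pos: [0.5464, 0.1876, 0.0584]
tool_rot: [0.761, 0.649, 0.002, 0.0]
ft_force: [2.7, 3.6, 4.0]
grip_width: 0.0179
t=10.05 e=[0.5464 0.1876 0.0584] r=43.9 ang=79.0 Ftan=1.99 Frad=4.10 Fz=4.04 w=0.0179
```

```bash
python3 -m inch '[[-0.0011,0.0109,0,0,1],[-0.005,0.0212,0,0,1]]'; python3 ck.py
python3 -m inch '[[-0.005,0.0212,0,0,1]]' >/dev/null 2>&1 <<<'' & wait; true
```

```text
clock: 10.3
eef_pos: [0.5652, 0.1782, 0.0583]
tool_rot: [0.761, 0.649, 0.0, 0.0]
ft_force: [-0.5, -0.4, 6.4]
grip_width: 0.0179
t=10.30 e=[0.5652 0.1782 0.0583] r=43.3 ang=51.1 Ftan=-0.13 Frad=-0.65 Fz=6.39 w=0.0179
```

```bash
python3 ck.py
```

```text
t=10.43 e=[0.5766 0.1644 0.0572] r=43.4 ang=27.3 Ftan=-1.76 Frad=-35.55 Fz=30.20 w=0.0177
```

That second command was a slip of mine: it repeated the last shift and drove the knob about 24° further, to at most about 115° past the release. That is still inside half a turn. I'll relax the hand and then let go.

```bash
python3 -m inch '[[-0.0065,-0.0075,0,0,1],[-0.0065,-0.0075,0,0,1]]'; python3 ck.py
```

```text
clock: 10.68
eef_pos: [0.5763, 0.1628, 0.0582]
tool_rot: [0.761, 0.648, -0.001, 0.001]
ft_force: [-1.2, -0.7, 6.9]
grip_width: 0.0176
t=10.68 e=[0.5763 0.1628 0.0582] r=42.4 ang=25.6 Ftan=0.08 Frad=-1.35 Fz=6.88 w=0.0176
```

```bash
python3 -m inch '[[0,0,0,0,0],[0,0,0,0,0],[0,0,0,0,0],[0,0,-0.05,0,0],[0,0,-0.11,0,0],[0.04,-0.05,-0.13,0,0],[0.0758,-0.0944,-0.13,0,0],[0.0758,-0.0944,-0.13,0,0]]'
python3 - <<'E'
from h import *
o=bot.get_obs(); im=bot.camera("wrist"); cv2.imwrite("pics/w6.png",im[:,:,::-1])
C=cam("wrist",o); print(o["eef_pos"],o["ft_force"])
for d in bot.spot_point("wrist","cassette_fin")[:3]:
    u,v=d["point"][0]*640,d["point"][1]*400; print(d["score"],u,v,ray("wrist",u,v,.08,C))
im=bot.camera("scene"); cv2.imwrite("pics/s6.png",cv2.resize(im[150:280,340:480,::-1],None,fx=4,fy=4,interpolation=cv2.INTER_CUBIC))
E
```

```text
clock: 11.68
eef_pos: [0.4924, 0.2574, 0.1884]
tool_rot: [0.759, 0.651, 0.0, -0.0]
ft_force: [0.3, -0.2, 0.6]
grip_width: 0.0853
[0.49243911 0.25738912 0.18839732] [ 0.32123319 -0.23577563  0.57204068]
0.98 589.184 145.92000000000002 [0.73610417 0.26021645 0.08      ]
0.89 113.088 225.88 [0.28676543 0.250998   0.08      ]
0.78 321.472 187.68 [0.49240052 0.25826384 0.08      ]
```

View pics/w6.png

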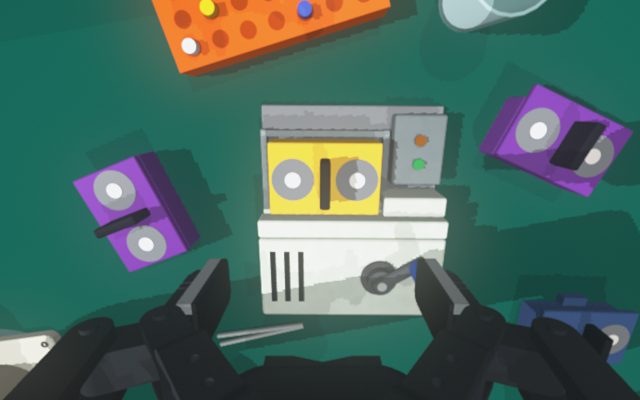

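View pics/s6.png

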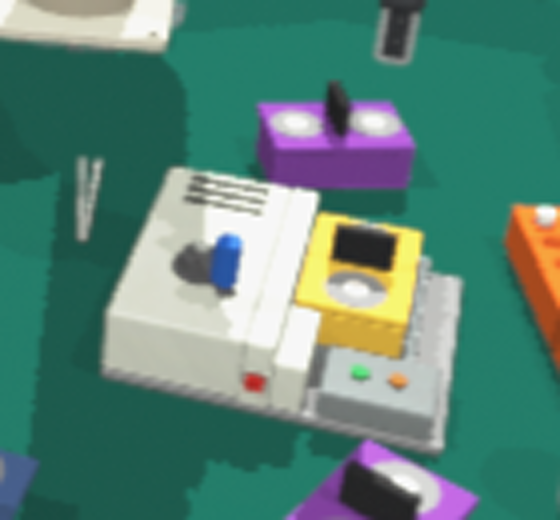

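Run:
```python
from h import *
o=bot.get_obs(); C=cam("wrist",o); M=R.from_quat(o["tool_rot"]).as_matrix()
im=bot.camera("wrist"); cv2.imwrite("pics/w6c.png",cv2.resize(im[120:240,240:400,::-1],None,fx=5,fy=5,interpolation=cv2.INTER_CUBIC))
for px in [(325,184),(320,159),(330,210)]:
    p=ray("wrist",*px,.08,C); print(px,p,"tool delta",(M.T@(p-o["eef_pos"])).round(4))
```

```text
(325, 184) [0.49885849 0.25822139 0.08      ] tool delta [0.0046 0.0031 0.1075]
(320, 159) [0.49796845 0.28193846 0.08      ] tool delta [ 0.0278 -0.0015  0.1075]
(330, 210) [0.4996419  0.23236508 0.08      ] tool delta [-0.0209  0.008   0.1075]
```

View pics/w6c.png

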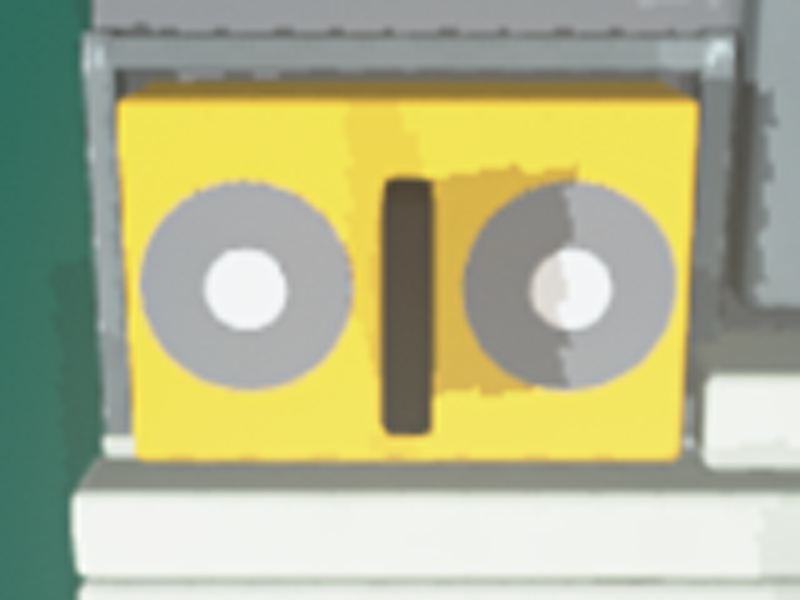

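```bash
python3 -m inch '[[0.005,0.0003,0.06,0,0],[0.005,0.0003,0.11,0,0],[0.005,0.0003,0.14,0,0],[0.005,0.0003,0.155,0,0],[0.005,0.0003,0.163,0,0],[0.005,0.0003,0.163,0,0]]'
python3 - <<'E'
from h import *
o=bot.get_obs(); im=bot.camera("wrist"); cv2.imwrite("pics/w7.png",im[:,:,::-1]); print(o["eef_pos"],o["ft_force"],o["grip_width"])
im=bot.camera("scene"); cv2.imwrite("pics/s7.png",cv2.resize(im[150:280,340:480,::-1],None,fx=4,fy=4,interpolation=cv2.INTER_CUBIC))
E
```

```text
clock: 12.62
eef_pos: [0.4968, 0.2593, 0.0252]
tool_rot: [0.761, 0.649, 0.0, 0.0]
ft_force: [-0.2, 0.1, -0.4]
grip_width: 0.0855
[0.49676804 0.25925779 0.02520089] [-0.23147906  0.12107639 -0.39734294] 0.08554099774626092
```

View pics/w7.png

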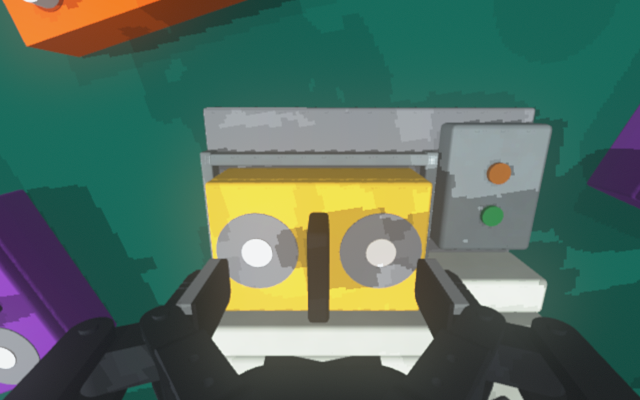

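View pics/s7.png

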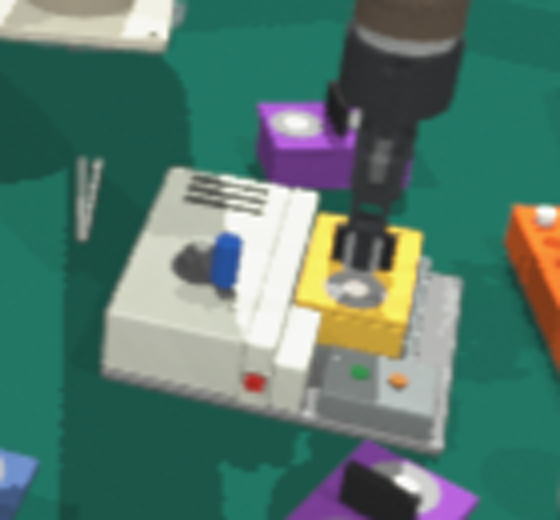

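Run:
```python
from h import *
o=bot.get_obs(); C=cam("wrist",o); M=R.from_quat(o["tool_rot"]).as_matrix()
for px in [(318,322),(318,213),(318,235)]:
    p=ray("wrist",*px,.08,C); print(px,p,"tool delta",(M.T@(p-o["eef_pos"])).round(4))
im=bot.camera("wrist"); cv2.imwrite("pics/w7c.png",cv2.resize(im[190:350,240:400,::-1],None,fx=5,fy=4,interpolation=cv2.INTER_CUBIC))
```

```text
(318, 322) [0.49216494 0.23750248 0.08      ] tool delta [-0.0227 -0.0013 -0.0539]
(318, 213) [0.50081035 0.2904601  0.08      ] tool delta [ 0.0309 -0.0012 -0.0539]
(318, 235) [0.49921519 0.28068893 0.08      ] tool delta [ 0.021  -0.0012 -0.0539]
```

View pics/w7c.png

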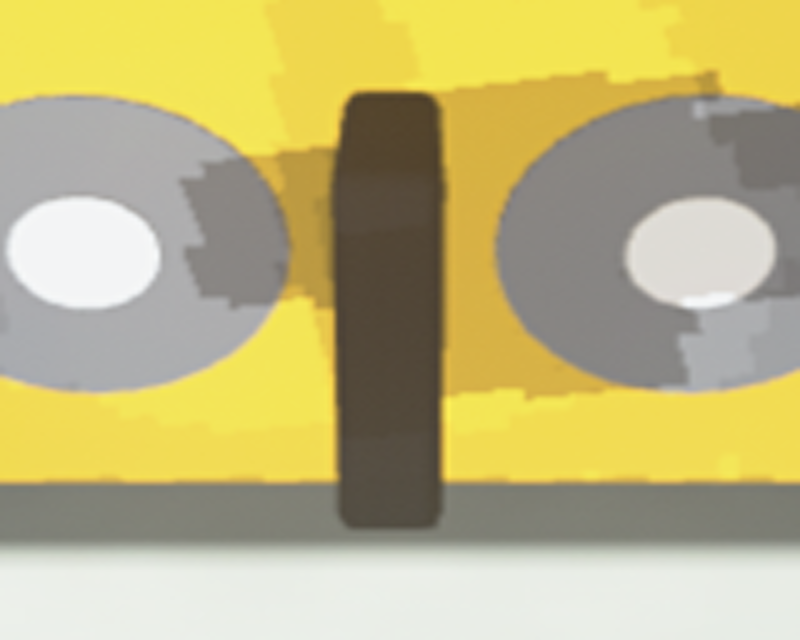

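```bash
python3 -m inch '[[0,-0.001,0,0,0.5],[0,-0.001,0,0,1],[0,-0.001,0,0,1],[0,-0.001,0,0,1],[0,-0.001,0,0,1]]'; python3 -m inch '[[0,0,-0.002,0,1],[0,0,-0.004,0,1],[0,0,-0.004,0,1]]'
```

```text
clock: 13.4
eef_pos: [0.4951, 0.2596, 0.025]
tool_rot: [0.761, 0.649, 0.0, -0.0]
ft_force: [-1.3, -0.1, 1.0]
grip_width: 0.0085
clock: 13.78
eef_pos: [0.495, 0.2595, 0.0287]
tool_rot: [0.761, 0.649, -0.0, -0.0]
ft_force: [-0.0, 0.4, -2.9]
grip_width: 0.0086
```

Gripped at about 9 mm, and -2.9 N is consistent with the cassette's own weight. I'll lift gently past the 3 mm of bolt play.

```bash
python3 -m inch '[[0,0,-0.002,0,1],[0,0,-0.004,0,1],[0,0,-0.004,0,1]]'; python3 ck.py
```

```text
clock: 14.15
eef_pos: [0.4953, 0.2596, 0.0331]
tool_rot: [0.761, 0.649, 0.0, 0.0]
ft_force: [0.3, 0.2, -1.7]
grip_width: 0.0082
t=14.15 e=[0.4953 0.2596 0.0331] r=122.8 ang=110.4 Ftan=0.36 Frad=0.06 Fz=-1.68 w=0.0082
```

```bash
python3 -m inch '[[0,0,-0.02,0,1],[0,0,-0.05,0,1],[0,0,-0.09,0,1],[0,0,-0.13,0,1],[0,0,-0.13,0,1]]'
python3 - <<'E'
from h import *
o=bot.get_obs(); im=bot.camera("wrist"); cv2.imwrite("pics/w8.png",im[:,:,::-1]); print(o["eef_pos"],o["ft_force"],o["grip_width"])
im=bot.camera("scene"); cv2.imwrite("pics/s8.png",cv2.resize(im[120:280,340:500,::-1],None,fx=4,fy=3.7,interpolation=cv2.INTER_CUBIC))
E
```

```text
clock: 14.78
eef_pos: [0.4976, 0.2608, 0.1667]
tool_rot: [0.761, 0.649, 0.004, 0.001]
ft_force: [0.1, -0.5, -1.8]
grip_width: 0.0085
[0.49757548 0.2608381  0.16669872] [ 0.05036132 -0.45455357 -1.81990293] 0.008515902726364863
```

View pics/w8.png

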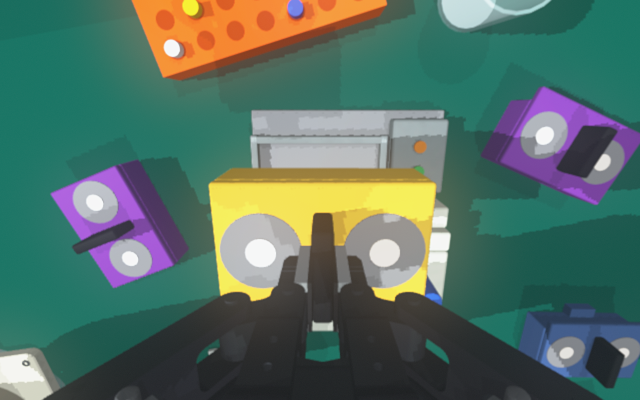

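View pics/s8.png

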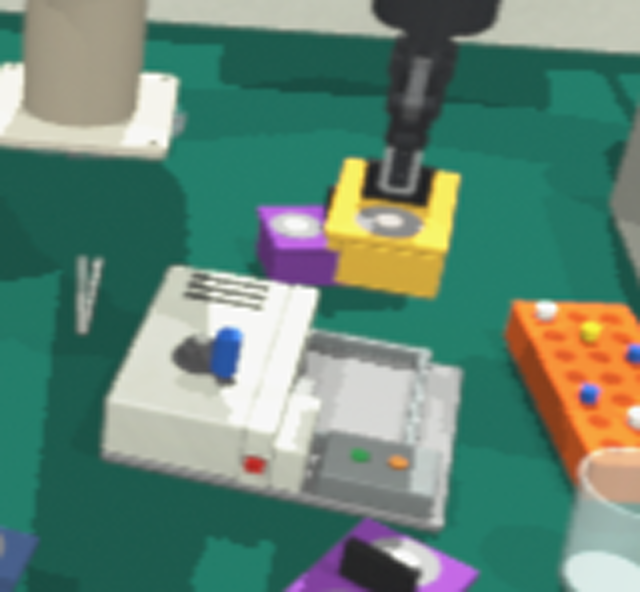

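```bash
python3 -m inch '[[-0.04,0.013,0,-0.02,1],[-0.1,0.03,0,-0.1,1],[-0.16,0.05,0,-0.1387,1],[-0.22,0.067,0,-0.1387,1],[-0.28,0.085,0,-0.1387,1],[-0.34,0.103,0,-0.1387,1],[-0.4,0.121,0,-0.1387,1],[-0.46,0.14,0,-0.1387,1],[-0.5,0.151,0,-0.1387,1],[-0.513,0.155,0,-0.1387,1]]'
python3 -m inch '[[0,0,0,0,1],[0,0,0,0,1]]'
python3 - <<'E'
from h import *
o=bot.get_obs(); im=bot.camera("wrist"); cv2.imwrite("pics/w9.png",im[:,:,::-1]); print(o["eef_pos"],o["ft_force"],o["grip_width"],o["tool_rot"])
C=cam("wrist",o)
for d in bot.spot_point("wrist","tray")[:2]:
    u,v=d["point"][0]*640,d["point"][1]*400; print(d["score"],u,v,ray("wrist",u,v,0,C))
im=bot.camera("top"); cv2.imwrite("pics/t9.png",cv2.resize(im[130:260,320:440,::-1],None,fx=5,fy=4.5,interpolation=cv2.INTER_CUBIC))
E
```

```text
clock: 16.12
eef_pos: [0.5655, -0.2739, 0.1596]
tool_rot: [0.66, 0.751, -0.001, -0.002]
ft_force: [-0.5, -0.5, -1.5]
grip_width: 0.0081
clock: 16.38
eef_pos: [0.5668, -0.2697, 0.162]
tool_rot: [0.658, 0.753, -0.0, -0.001]
ft_force: [0.5, -0.6, -2.2]
grip_width: 0.0084
[ 0.56676788 -0.26972623  0.1619754 ] [ 0.46683761 -0.62200073 -2.15970377] 0.00837132928928642 [ 6.58305161e-01  7.52750316e-01 -1.02909282e-05 -1.12987418e-03]
0.85 340.28799999999995 83.6 [ 0.57207766 -0.17248325  0.        ]
```

View pics/w9.png

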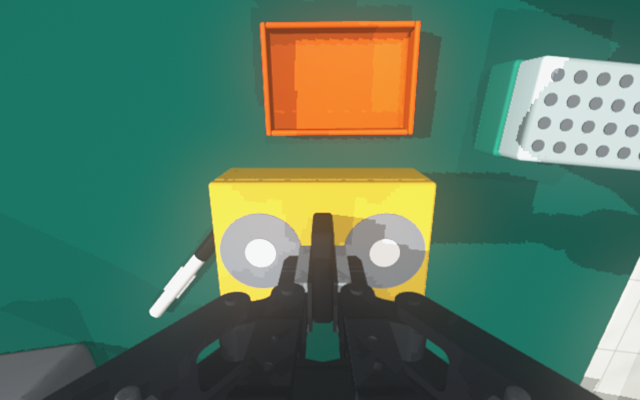

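```bash
cat > trayfit.py <<'E'
from h import *
from scipy.optimize import least_squares
o=bot.get_obs(); C=cam("wrist",o); M=R.from_quat(o["tool_rot"]).as_matrix(); e=o["eef_pos"]
print("tool y yaw",np.degrees(np.arctan2(M[1,1],M[0,1])))
# outer rim corners
pts=[((71,49),(419.5,20.5)),((-71,49),(261.5,22)),((-71,-49),(266,135.5)),((71,-49),(413.5,135.5))]
def tr(p,q):
    c,s=np.cos(p[2]),np.sin(p[2]); return [p[0]+(c*q[0]-s*q[1])/1e3,p[1]+(s*q[0]+c*q[1])/1e3,.03]
f=lambda p:np.concatenate([proj("wrist",tr(p,q),C)-np.array(x) for q,x in pts])
r=least_squares(f,(.57,-.17,.13)); print("tray",r.x.round(4),np.degrees(r.x[2]),r.fun.round(1))
zt=e[2]-.025+.05
for px in [(209,183),(436,183)]:
    p=ray("wrist",*px,zt,C); print("cas corner tool",(M.T@(p-e)).round(4))
im=bot.camera("wrist"); cv2.imwrite("pics/w9c.png",cv2.resize(im[0:200,190:450,::-1],None,fx=3,fy=3,interpolation=cv2.INTER_CUBIC))
E
python3 trayfit.py
```

```text
tool y yaw 7.692037565663129
tray [ 0.571  -0.1729  0.141 ] 8.080935194635613 [ 2.2  0.4 -1.8  0.   0.1  0.3 -0.5 -0.6]
cas corner tool [ 0.0368 -0.0562 -0.025 ]
cas corner tool [ 0.0369  0.0571 -0.025 ]
```

View pics/w9c.png

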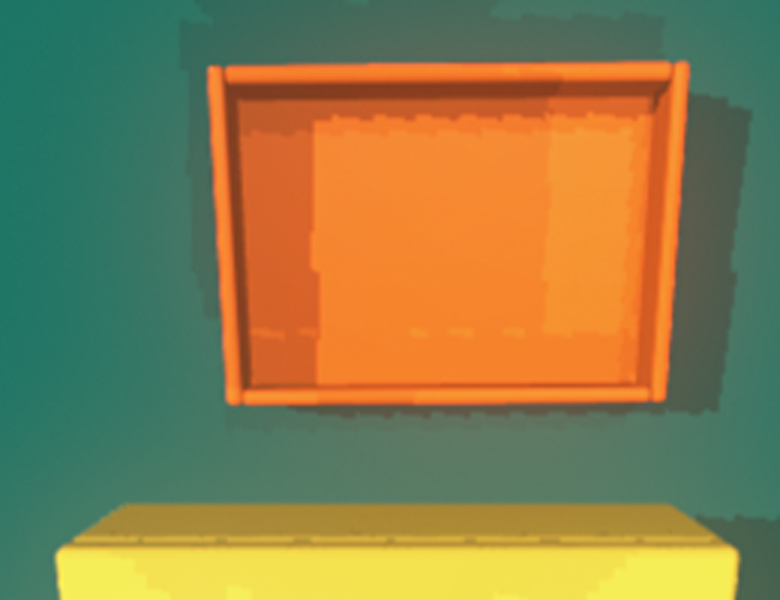

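```bash
python3 -m inch '[[0.04,0.007,0,0,1],[0.08,0.014,0,0,1],[0.097,0.0168,0,0,1],[0.097,0.0168,0,0,1],[0.097,0.0168,0,0,1]]'; python3 -m inch '[[0,0,0.03,0,1],[0,0,0.06,0,1],[0,0,0.085,0,1],[0,0,0.085,0,1],[0,0,0.085,0,1]]'
python3 - <<'E'
from h import *
o=bot.get_obs(); im=bot.camera("wrist"); cv2.imwrite("pics/w10.png",im[:,:,::-1]); print(o["eef_pos"],o["ft_force"],o["grip_width"],o["tool_rot"])
im=bot.camera("scene"); cv2.imwrite("pics/s10.png",cv2.resize(im[140:270,220:360,::-1],None,fx=5,fy=4.5,interpolation=cv2.INTER_CUBIC))
E
```

```text
clock: 17.2
eef_pos: [0.5712, -0.174, 0.163]
tool_rot: [0.659, 0.752, -0.0, 0.0]
ft_force: [0.2, -0.2, -2.4]
grip_width: 0.0085
clock: 17.82
eef_pos: [0.5717, -0.1743, 0.0787]
tool_rot: [0.659, 0.752, 0.0, 0.001]
ft_force: [0.2, 0.4, -1.6]
grip_width: 0.0083
[ 0.57173812 -0.17426113  0.07874826] [ 0.22395365  0.42458138 -1.60565862] 0.008349767905699551 [6.59375205e-01 7.51813641e-01 2.28513809e-04 7.31703384e-04]
```

View pics/w10.png

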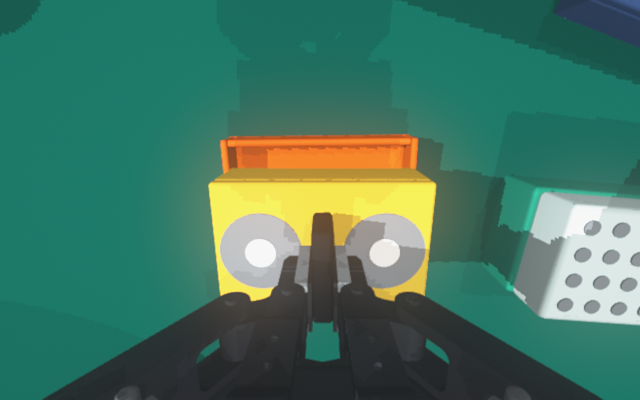

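View pics/s10.png

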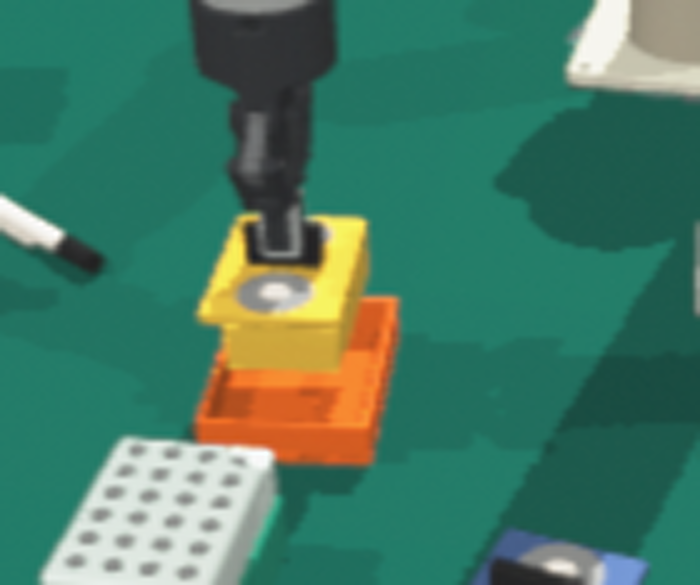

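```bash
cat > rim.py <<'E'
from h import *
import sys
o=bot.get_obs(); C=cam("wrist",o); M=R.from_quat(o["tool_rot"]).as_matrix(); e=o["eef_pos"]
for px in eval(sys.argv[1]):
    p=ray("wrist",*px,.03,C); print(px,p.round(4),"tool",(M.T@(p-e)).round(4))
im=bot.camera("wrist"); cv2.imwrite(f"pics/rim{o['clock']:.2f}.png",cv2.resize(im[100:200,200:440,::-1],None,fx=3.3,fy=5,interpolation=cv2.INTER_CUBIC)); print(o['clock'])
E
python3 rim.py '[(221,139),(417,136.5)]'; ls -t pics|head -1
```

```text
(221, 139) [ 0.4948 -0.1327  0.03  ] tool [ 0.0512 -0.0715  0.0492]
(417, 136.5) [ 0.6324 -0.1127  0.03  ] tool [0.053  0.0675 0.0495]
17.925
rim17.93.png
```

```bash
python3 -m inch '[[0.003,-0.002,0,0.004,1],[0.003,-0.002,0.018,0.004,1],[0.003,-0.002,0.022,0.004,1],[0.003,-0.002,0.022,0.004,1]]'; python3 rim.py '[]'
python3 - <<'E'
from h import *
im=bot.camera("wrist"); cv2.imwrite("pics/w11.png",im[:,:,::-1])
cv2.imwrite("pics/w11c.png",cv2.resize(im[120:200,200:440,::-1],None,fx=3.3,fy=6,interpolation=cv2.INTER_CUBIC))
E
```

```text
clock: 18.48
eef_pos: [0.5685, -0.1702, 0.0559]
tool_rot: [0.662, 0.75, -0.0, -0.0]
ft_force: [-0.6, 0.3, -1.4]
grip_width: 0.0085
18.475
```

View pics/w11c.png

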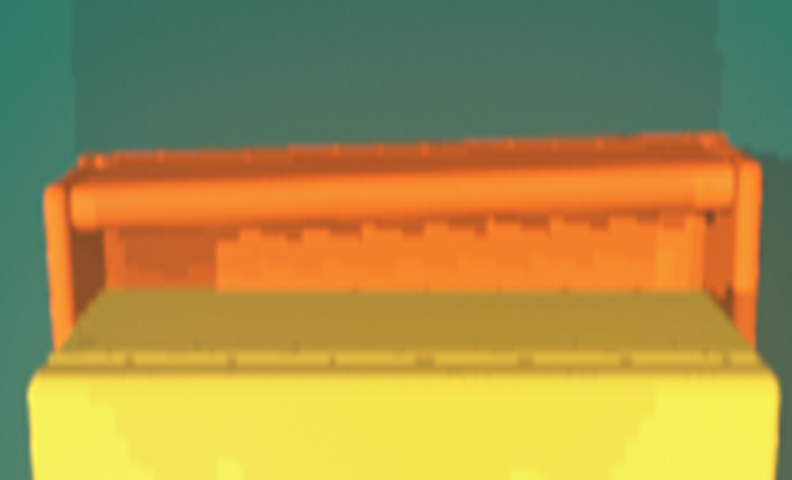

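```bash
python3 rim.py '[(214,151),(431,147),(216,157),(429,152.5),(232,168.5),(411.5,168.5)]'
```

```text
(214, 151) [ 0.4945 -0.1336  0.03  ] tool [ 0.0458 -0.0696  0.0264]
(431, 147) [ 0.633  -0.1138  0.03  ] tool [0.0484 0.0703 0.0265]
(216, 157) [ 0.4958 -0.1374  0.03  ] tool [ 0.0419 -0.0687  0.0264]
(429, 152.5) [ 0.6325 -0.1174  0.03  ] tool [0.0449 0.0694 0.0265]
(232, 168.5) [ 0.5065 -0.1437  0.03  ] tool [ 0.0344 -0.0589  0.0264]
(411.5, 168.5) [ 0.6234 -0.1291  0.03  ] tool [0.0344 0.0589 0.0265]
18.575
```

```bash
python3 -m inch '[[-0.001,0,0,-0.0065,1],[-0.001,0,0.008,-0.0065,1],[-0.001,0,0.016,-0.0065,1],[-0.001,0,0.024,-0.0065,1],[-0.001,0,0.028,-0.0065,1],[-0.001,0,0.028,-0.0065,1]]'; python3 -m inch '[[0,0,0.001,0,1],[0,0,0.002,0,1],[0,0,0.003,0,1],[0,0,0.003,0,1]]'; python3 rim.py '[]'
```

```text
clock: 19.38
eef_pos: [0.5684, -0.1713, 0.0272]
tool_rot: [0.657, 0.754, -0.0, -0.001]
ft_force: [-0.2, -0.2, -1.0]
grip_width: 0.0083
clock: 19.88
eef_pos: [0.5688, -0.1714, 0.0248]
tool_rot: [0.657, 0.754, 0.0, 0.0]
ft_force: [-0.5, -0.3, -1.8]
grip_width: 0.0087
19.875
```

```bash
python3 -m inch '[[0,0,0.001,0,1],[0,0,0.002,0,1],[0,0,0.002,0,1]]'
python3 - <<'E'
from h import *
im=bot.camera("wrist"); cv2.imwrite("pics/w12.png",im[:,:,::-1])
im=bot.camera("scene"); cv2.imwrite("pics/s12.png",cv2.resize(im[140:270,220:360,::-1],None,fx=5,fy=4.5,interpolation=cv2.INTER_CUBIC))
E
```

```text
clock: 20.3
eef_pos: [0.5687, -0.1714, 0.0226]
tool_rot: [0.657, 0.754, -0.0, -0.0]
ft_force: [-0.1, 0.3, -2.1]
grip_width: 0.0084
```

View pics/w12.png

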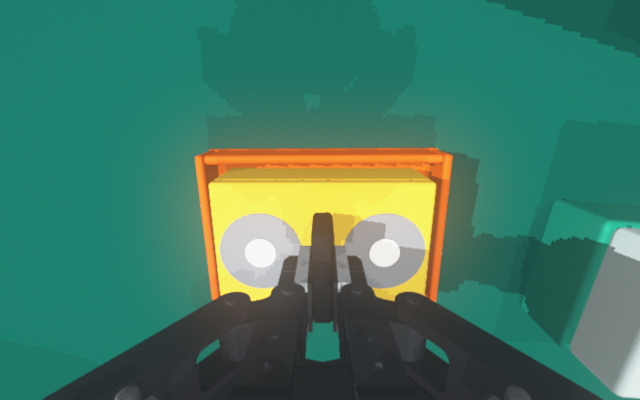

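View pics/s12.png

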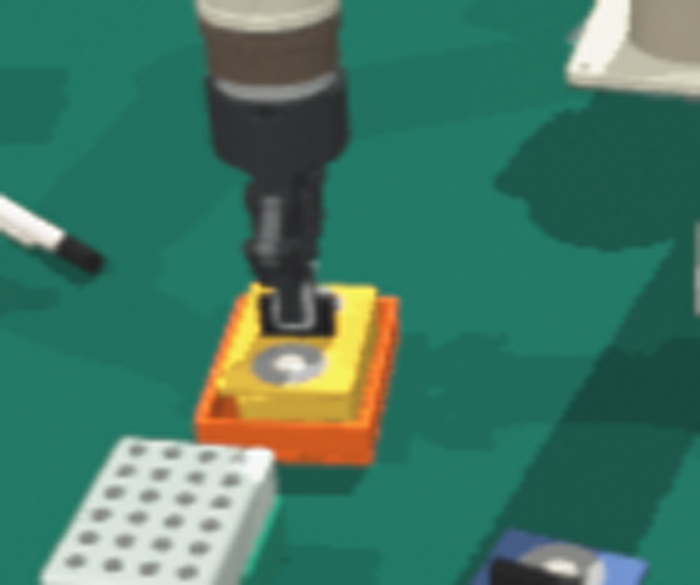

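It's in the tray, aligned, and about 0–2 mm above the floor. I'll go down in 1 mm steps until it touches.

```bash
python3 -m inch '[[0,0,0.0005,0,1],[0,0,0.001,0,1],[0,0,0.001,0,1]]'
```

```text
clock: 20.78
eef_pos: [0.5689, -0.1714, 0.022]
tool_rot: [0.657, 0.754, 0.0, 0.0]
ft_force: [-1.5, -0.1, -1.2]
grip_width: 0.0086
```

```bash
python3 -m inch '[[0,0,0.0005,0,1],[0,0,0.001,0,1],[0,0,0.001,0,1]]'
```

```text
clock: 21.15
eef_pos: [0.5689, -0.1715, 0.022]
tool_rot: [0.657, 0.754, 0.0, 0.0]
ft_force: [-3.5, 1.8, 6.5]
grip_width: 0.0086
```

```bash
python3 -m inch '[[0,0,-0.0005,0,0.8],[0,0,-0.0005,0,0.6],[0,0,-0.0005,0,0.3],[0,0,-0.0005,0,0],[0,0,-0.0005,0,0],[0,0,-0.02,0,0],[0,0,-0.07,0,0],[0,0,-0.13,0,0],[0,0,-0.18,0,0],[0,0,-0.18,0,0]]'
python3 - <<'E'
from h import *
im=bot.camera("wrist"); cv2.imwrite("pics/w13.png",im[:,:,::-1])
im=bot.camera("scene"); cv2.imwrite("pics/s13.png",im[:,:,::-1]); cv2.imwrite("pics/s13c.png",cv2.resize(im[140:270,220:360,::-1],None,fx=5,fy=4.5,interpolation=cv2.INTER_CUBIC))
cv2.imwrite("pics/s13d.png",cv2.resize(im[200:270,360:440,::-1],None,fx=8,fy=8,interpolation=cv2.INTER_CUBIC))
E
```

```text
clock: 22.4
eef_pos: [0.5719, -0.1723, 0.2065]
tool_rot: [0.657, 0.754, 0.002, 0.005]
ft_force: [0.5, -0.2, -0.8]
grip_width: 0.085
```

View pics/w13.png

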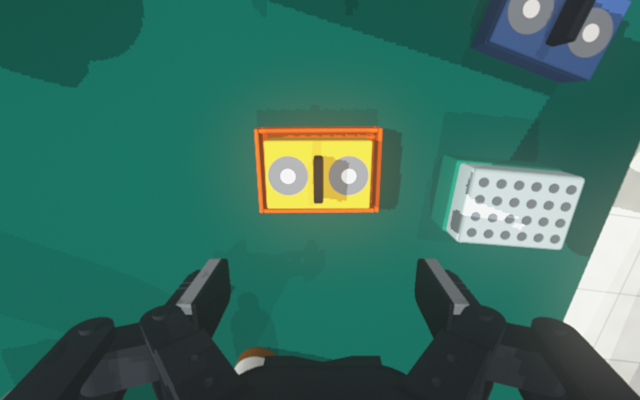

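View pics/s13c.png

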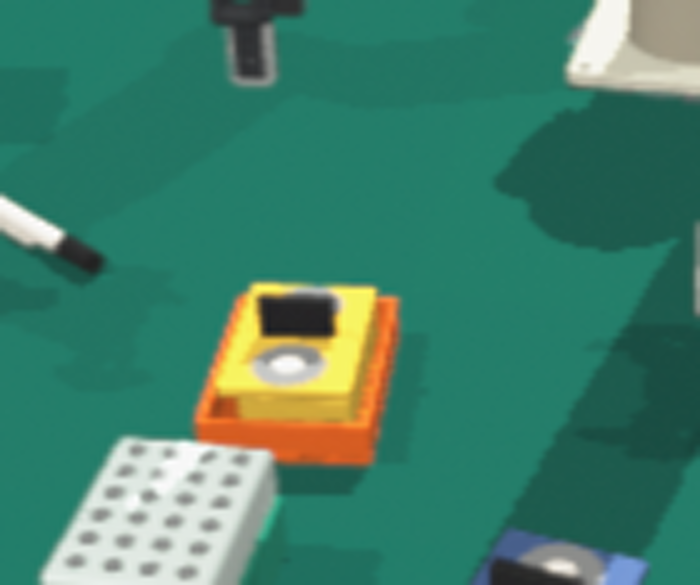

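View pics/s13.png

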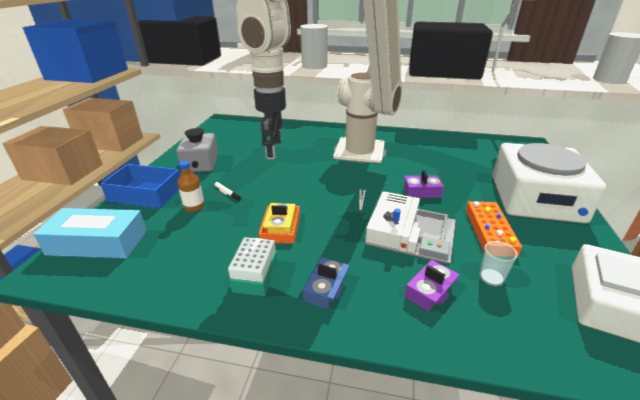

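View pics/s13d.png

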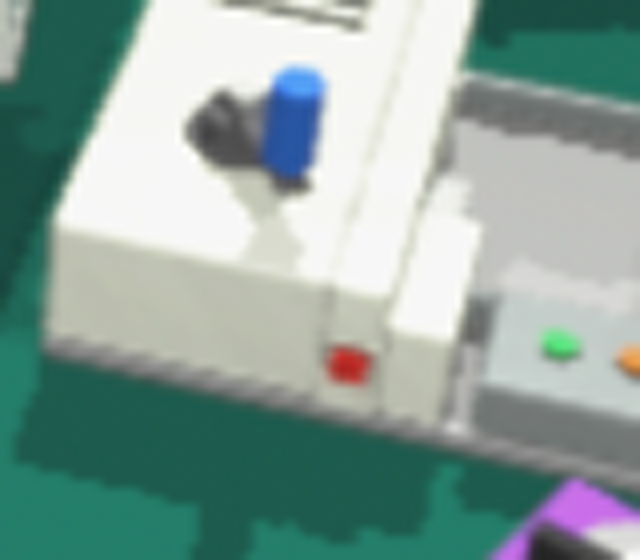

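The wrist picture shows the yellow cassette flat inside the orange tray, with its fin at (319,179) and an even rim around it. In the scene picture the flag at (403,246) sits flush as it did at the start. Everything else is where it was, and the gripper is open and well clear.

```bash
python3 -c "
from workcell import bot
print(bot.job_done())"
```

```text
the job is handed in; nothing more can be done
None
```

The yellow cassette is out of the rewinder and lying flat in the orange tray, with the gripper open and clear, and the job is handed in. No verdict is reported; the last clock reading was 22.4 s of the 72 s allowed.

- **Cranking:** I turned the crank clockwise by its knob. The drag was 8–10 N until about 1.2 turns. It had fallen to about 1.6 N by 1.33 turns and to about 0 N by 1.4 turns.
- **Cassette:** it came out with only its own weight on the wrist, about 2 N. I set it down with about 6.5 N of contact force.
- **Last checks:** the final pictures show the cassette flat in the tray with clear space inside the rim. The red flag looks unmoved, and nothing else appears to have moved.

Three things went wrong or disagreed:
- **First grip missed:** the first closure shut just above the knob. In the pictures the fingertips sit about 30 mm behind the reported tool point, so I lowered every grasp by that much.
- **Extra move:** once the drag had gone, I repeated a shift by mistake. It turned the crank about 24° further and put about 47 N on the wrist for a moment. The crank ended roughly 55–115° past the release, inside the half turn allowed.
- **Camera differences:** the top and wrist cameras disagreed by 2–5 mm, so I used the wrist view for the final alignments.

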